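# Add the sauces to the takeaway sushi trays and rice bowls

### The job

Add the sealed sauce cups to the four takeaway packs: the dark soy cups go into the square pockets of the red sushi trays and the orange chilli cups into the raised rings on the lids of the round bowls, the small cup to the small pack and the large cup to the large one. Each cup must stand upright and flat inside its pocket or ring. Leave the two green wasabi cups standing where they are.

Things in the scene. Friction and masses are not known exactly. Their poses are not given: they have to be found in the camera images.
- soy_small_center (a point): Small sealed sauce cup, upright and loose on the table, dark brown, nearly black (soy sauce) in the body and in the window of the lid; 42 mm high; clear press-fit lid with a pale rim 48 mm across and 9 mm deep at the top, below it the body tapers from 45 mm to 41 mm at the base; about 35 g. The point is the cup's centre, half-way up on its axis; z is up along the axis.
- soy_large_center (a point): Large sealed sauce cup, upright and loose on the table, dark brown, nearly black (soy sauce) in the body and in the window of the lid; 52 mm high; clear press-fit lid with a pale rim 66 mm across and 9 mm deep at the top, below it the body tapers from 63 mm to 56 mm at the base; about 95 g. The point is the cup's centre, half-way up on its axis; z is up along the axis.
- chilli_small_center (a point): Small sealed sauce cup, upright and loose on the table, orange (chilli mayonnaise) in the body and in the window of the lid; 42 mm high; clear press-fit lid with a pale rim 48 mm across and 9 mm deep at the top, below it the body tapers from 45 mm to 41 mm at the base; about 35 g. The point is the cup's centre, half-way up on its axis; z is up along the axis.
- chilli_large_center (a point): Large sealed sauce cup, upright and loose on the table, orange (chilli mayonnaise) in the body and in the window of the lid; 52 mm high; clear press-fit lid with a pale rim 66 mm across and 9 mm deep at the top, below it the body tapers from 63 mm to 56 mm at the base; about 95 g. The point is the cup's centre, half-way up on its axis; z is up along the axis.
- wasabi_small_center (a point): Small sealed sauce cup, upright and loose on the table, green (wasabi) in the body and in the window of the lid; 42 mm high; clear press-fit lid with a pale rim 48 mm across and 9 mm deep at the top, below it the body tapers from 45 mm to 41 mm at the base; about 35 g. The point is the cup's centre, half-way up on its axis; z is up along the axis.
- wasabi_large_center (a point): Large sealed sauce cup, upright and loose on the table, green (wasabi) in the body and in the window of the lid; 52 mm high; clear press-fit lid with a pale rim 66 mm across and 9 mm deep at the top, below it the body tapers from 63 mm to 56 mm at the base; about 95 g. The point is the cup's centre, half-way up on its axis; z is up along the axis.
- tray_small_pocket (a point): Small dark-red oblong sushi tray, 160 x 106 mm, fixed, holding 6 rolls. The point: floor centre (2 mm above the table) of its empty sauce pocket, 64 mm square and 7 mm deep, at the middle of the end nearest the robot. x runs along the tray from pocket to rolls, z up. Deck round the pocket 9 mm above the table; rolls 28 mm high, from 51 mm beyond the point; walls beside them 18 mm high.
- tray_large_pocket (a point): Large dark-red oblong sushi tray, 228 x 150 mm, fixed, holding 12 rolls. The point: floor centre (2 mm above the table) of its empty sauce pocket, 78 mm square and 7 mm deep, at the middle of the end nearest the robot. x runs along the tray from pocket to rolls, z up. Deck round the pocket 9 mm above the table; rolls 28 mm high, from 64 mm beyond the point; walls beside them 18 mm high.
- bowl_small_ring (a point): Small round brown-board bowl, closed by a flat white lid 120 mm across, fixed to the table. The point is the centre of the lid's top face, 52 mm above the table, in the middle of the raised ring that holds a sauce cup: ring 63 mm across inside, 4 mm thick, 7 mm high; z is up.
- bowl_large_ring (a point): Large round brown-board bowl, closed by a flat white lid 160 mm across, fixed to the table. The point is the centre of the lid's top face, 64 mm above the table, in the middle of the raised ring that holds a sauce cup: ring 78 mm across inside, 4 mm thick, 7 mm high; z is up.
There are look-alikes about, which are no part of the job. What is shaped like the part that bears chilli_small_center but purple or turquoise is not meant.

How it is judged:
At the end, for the whole second after the job is handed in: Each soy cup stands in the pocket of the tray of its size, each chilli cup in the ring on the bowl of its size: within 16 mm of the centre, base within 4 mm of the floor there, upright within 0.1 rad, at rest; both wasabi cups upright, within 20 mm of where they stood (horizontal distance between soy_small_center and tray_small_pocket below 0.016 m and z of soy_small_center in the frame of tray_small_pocket between 0.017 and 0.025 m and angle between each of soy_small_center, soy_large_center, chilli_small_center, chilli_large_center, wasabi_small_center, wasabi_large_center's own z axis and vertical below 0.1 rad and linear speed of each of soy_small, soy_large, chilli_small, chilli_large below 0.02 m/s and horizontal distance between soy_large_center and tray_large_pocket below 0.016 m and z of soy_large_center in the frame of tray_large_pocket between 0.022 and 0.03 m and horizontal distance between chilli_small_center and bowl_small_ring below 0.016 m and z of chilli_small_center in the frame of bowl_small_ring between 0.017 and 0.025 m and horizontal distance between chilli_large_center and bowl_large_ring below 0.016 m and z of chilli_large_center in the frame of bowl_large_ring between 0.022 and 0.03 m and distance of each of wasabi_small_center, wasabi_large_center from where it was at the start of the episode below 0.02 m); the robot touches nothing.
It fails at once if the small green wasabi cup is shifted by more than 20 mm or tipped (distance of wasabi_small_center from where it was at the start of the episode above 0.02 m or angle between wasabi_small_center's own z axis and vertical above 0.3 rad).
It fails at once if the large green wasabi cup is shifted by more than 20 mm or tipped (distance of wasabi_large_center from where it was at the start of the episode above 0.02 m or angle between wasabi_large_center's own z axis and vertical above 0.3 rad).
It also fails if it takes over 112 s, if anything falls off the work surface, if the arm or the gripper's body presses on something with over 40 N, if the wrist force passes 120 N, or if a joint passes its speed limit or range.

### The arm

A 6-joint arm with a two-finger parallel gripper is mounted at the origin on the work surface. World frame = base frame: x ahead of the robot, y to its left, z up, the work surface at z = 0. Lengths are in m, angles in rad, forces in N, time in s.
With the tool pointing down it reaches from about 0.35 to 0.775 m from the base axis. Payload 7.3 kg.
Tool frame: the origin (TCP) lies midway between the tips of the shut fingers; the grasp point (between the pads) lies robot.grasp_offset behind it (robot.grasp_offset is the distance from the TCP to the grasp point, in m); z points along the fingers, x is the direction in which the jaws open and shut, and the axes are right-handed (so a half turn about z gives the same grasp; the last joint's range is limited). The gripper opens to 92 mm and grips with 3 to 60 N. Pads are 19 mm wide; open, the fingers measure 130 mm over their backs; the gripper's body (75 mm by 190 mm) begins 47 mm behind the grasp point.
Start: joints at [1.11, 0.342, 1.524, -0, 1.275, -0.146], TCP at [0.163, 0.499, 0.227] pointing down, gripper open.
Joint ranges: [-2.53, 2.53], [-0.77, 2.02], [0.04, 2.7], [-1, 4.14], [0.28, 2.66], [-3.11, 3.11]. Speed limits (rad/s): [2.57, 2.57, 3.14, 3.14, 3.14, 3.14].

### API

Orientations are given as [roll, pitch, yaw] about the fixed x, y, z axes, in that order (R = Rz(yaw) Ry(pitch) Rx(roll)).
In Python, from cell import robot gives the robot as it stands. The module is installed in compiled form; this text tells all that it offers.
- The arm moves only by the tool move_arm, never from a script. Its argument "increments" is a list of rows, each a list of 7 numbers: the finger opening in mm, from 0 to 91.8, then the shift along the tool's x, y, z in mm, then the turn, a rotation vector about the tool's x, y, z in rad. A call has 1 to 12 rows; each row shifts and turns the pose as measured when the row begins, along the tool's axes as they then stand; what a row does not reach is not made up. A row lasts 1/8 s, in which the tool goes at most 62.5 mm and 10.7 degrees, less where a joint would pass 70% of its speed; a pose out of reach is approached as far as the arm can. A call is refused whole if a number of a shift passes 62.5 or a number of a turn 0.188, either way. A call with a gripper value outside its range is refused whole. The fingers move at their own pace and stop on an object; "newtons" is the grip in N (left out, the last holds). Time passes only in rows, so rows that do not move let the fingers close. It gives the time, the measured TCP pose, the force and the opening at its end, in the units of the state.
- robot.observe(): the state, without advancing time (a new reading comes with each control period).
- robot.read_camera(name): name is "scene" or "side" or "wrist"; returns a dict with "img" (384x512x3 uint8, red, green, blue), "fx", "fy", "cx", "cy" (pixels), "T" (4x4, takes a point from camera to world coordinates). Camera axes: x right, y down, z forward; pixel columns grow to the right and rows downward; lengths in m; the calibration is good to about 2 mm. A picture is of the moment at which its call begins. There is no depth.
- robot.hand_in(): hands the job in, once; it reports no verdict.
Trained networks look in the newest picture that a camera, given by its name, has taken for a name from the list of things; names that differ only in an ending like _2 or _b are one class to them, and where a whole thing is asked for, a point or a joint stands for the part that bears it (a point fixed in the world has none). Each returns a list of dicts, best first, with "conf" (0 to 1); they miss things now and then, are a little off and sometimes report something else, mostly with a low value. They report only what shows in the picture. A call takes as long as a camera call. They do not tell look-alikes from the thing itself.
- robot.look_for(thing, camera): "rect" ([left, top, width, height] in pixels, round what is visible of it).
The state is a dict: "time": time; "qpos": joint angles; "qvel": joint speeds; "joint_efforts": joint torques, N m; "tool_pos": TCP position; "tool_rot": TCP orientation; "contact_force": force on the tool from outside, world axes, zero at the start; "torque": the same for the moment, N m; "opening": finger opening in m.
Only numpy, scipy, OpenCV 4.12 (cv2) and the standard library are available. Lean on these libraries where they do the work, as an engineer would, in place of code of your own. Each camera call takes 0.05 s, during which the arm holds its last target.

## Working session

There is one attempt and no reset: what is moved stays moved. The work goes in short steps, Python scripts to look and compute and a tool call to move; the robot and the scene stay as the last step left them, time stands still between calls to the robot, and variables do not carry over. Pictures are saved under pics/ and viewed, and the job is handed in when it is done.

Besides the shell and the picture viewer there is one more tool, called as name(argument=value, ...), one argument or row to a line, values as JSON. move_arm: Moves the arm, as the interface text tells. Its arguments: {"type":"object","properties":{"increments":{"type":"array"},"newtons":{"type":"number"}},"required":["increments"]}

```bash
mkdir -p pics; ls
python3 - <<'E'
from cell import robot
import cv2
print(robot.observe()); print(robot.grasp_offset)
for n in ["scene","side","wrist"]:
    c=robot.read_camera(n); cv2.imwrite(f"pics/{n}0.png",c["img"][:,:,::-1]); print(n,c["fx"],c["fy"],c["cx"],c["cy"],c["T"].round(4).tolist() if hasattr(c["T"],'round') else c["T"])
E
```

```text
pics
{'time': 0.0, 'qpos': array([ 1.10999330e+00,  3.42732535e-01,  1.52499205e+00,  2.28577215e-05,
        1.27539103e+00, -1.46021814e-01]), 'qvel': array([-9.08908242e-04,  1.62185533e-04, -6.04667770e-05, -5.40432688e-04,
        9.34217310e-04,  2.92706031e-04]), 'joint_efforts': array([-1.19668050e-03, -4.31251931e+01, -2.44216561e+01,  7.17147742e-02,
        5.61194227e-02, -1.75751538e-04]), 'tool_pos': array([0.16235109, 0.49885392, 0.22604858]), 'tool_rot': array([-3.14134943e+00,  1.50357725e-03,  1.25600863e+00]), 'contact_force': array([-0.07103357, -0.16136327, -0.16867864]), 'torque': array([-0.00165409, -0.03675231, -0.05810437]), 'opening': 0.09199556981016044}
0.0188
scene 473.58009429458133 473.58009429458133 252.1609256854581 191.21363591190993 [[-0.4445, 0.7573, -0.4784, 1.1026], [0.8957, 0.3838, -0.2246, 0.2984], [0.0135, -0.5283, -0.8489, 1.1465], [0.0, 0.0, 0.0, 1.0]]
side 399.736712499665 399.736712499665 254.3178227955657 187.73914114945583 [[0.8192, -0.271, 0.5053, -0.0287], [-0.5734, -0.3957, 0.7174, -0.77], [0.0055, -0.8775, -0.4796, 0.5904], [0.0, 0.0, 0.0, 1.0]]
wrist 311.92307648873765 311.92307648873765 254.47534711753804 193.62408245947677 [[0.31, 0.9114, 0.2706, 0.0904], [0.9507, -0.2969, -0.0893, 0.5225], [-0.0011, 0.285, -0.9585, 0.3831], [0.0, 0.0, 0.0, 1.0]]
```

View pics/scene0.png

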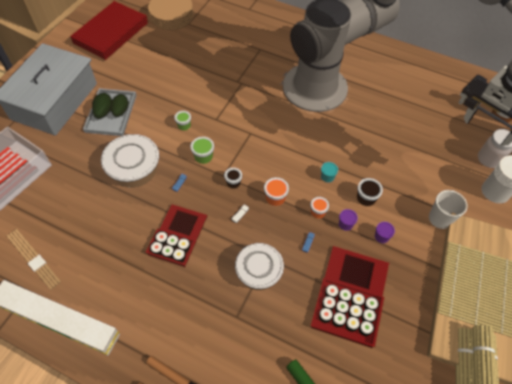

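View pics/side0.png

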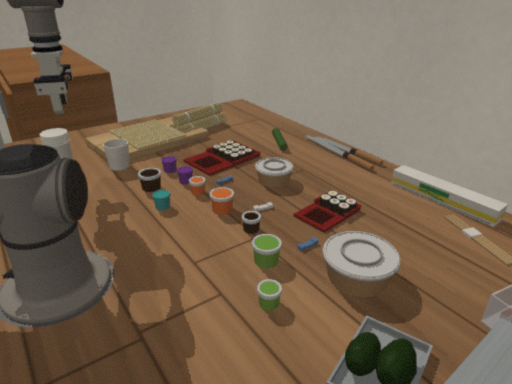

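View pics/wrist0.png

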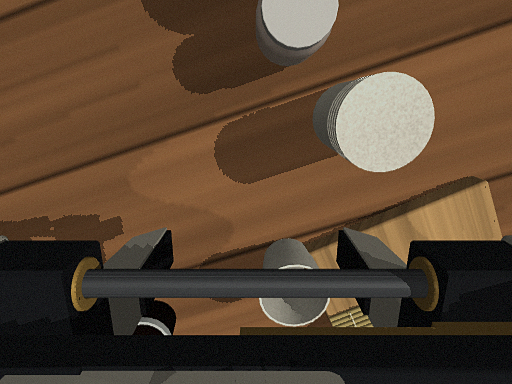

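Run:
```python
from cell import robot
for n in ["soy_small_center","soy_large_center","chilli_small_center","chilli_large_center","wasabi_small_center","wasabi_large_center","tray_small_pocket","tray_large_pocket","bowl_small_ring","bowl_large_ring"]:
  for cam in ["scene","side"]:
    print(n,cam,[([round(float(x)) for x in d["rect"]],round(float(d["conf"]),2)) for d in robot.look_for(n,cam)][:4])
print(robot.observe()["time"])
```

```text
soy_small_center scene [([225, 166, 18, 26], 0.5)]
soy_small_center side [([240, 210, 23, 25], 0.72)]
soy_large_center scene [([357, 178, 26, 32], 0.77)]
soy_large_center side [([137, 167, 22, 30], 0.9)]
chilli_small_center scene [([311, 200, 23, 20], 0.84), ([320, 162, 18, 18], 0.83), ([339, 210, 22, 21], 0.72)]
chilli_small_center side [([161, 156, 15, 18], 0.74), ([193, 173, 11, 21], 0.7), ([176, 166, 17, 18], 0.59), ([151, 191, 20, 19], 0.54)]
chilli_large_center scene [([266, 177, 24, 27], 0.74), ([147, 205, 61, 61], 0.66)]
chilli_large_center side [([208, 187, 28, 24], 0.61)]
wasabi_small_center scene [([175, 113, 16, 18], 0.48)]
wasabi_small_center side [([259, 280, 24, 31], 0.66), ([211, 187, 24, 23], 0.35)]
wasabi_large_center scene [([192, 140, 20, 24], 0.6), ([357, 180, 26, 28], 0.6)]
wasabi_large_center side [([253, 234, 30, 34], 0.68), ([259, 280, 24, 27], 0.3)]
tray_small_pocket scene [([145, 208, 63, 59], 0.94), ([100, 136, 56, 52], 0.64)]
tray_small_pocket side [([293, 192, 68, 39], 0.72)]
tray_large_pocket scene [([310, 247, 79, 103], 0.57)]
tray_large_pocket side [([183, 139, 80, 34], 0.95)]
bowl_small_ring scene [([237, 244, 46, 45], 0.71), ([313, 247, 77, 97], 0.57)]
bowl_small_ring side [([257, 159, 37, 28], 0.73)]
bowl_large_ring scene [([101, 136, 58, 52], 0.86)]
bowl_large_ring side [([322, 232, 80, 67], 0.68)]
1.15
```

Run:
```python
import cv2
s=cv2.imread("pics/scene0.png"); d=cv2.imread("pics/side0.png")
cv2.imwrite("pics/s1.png",cv2.resize(s[100:290,90:290],None,fx=4,fy=3.0*1.05,interpolation=cv2.INTER_CUBIC)) if 0 else None
def crop(im,x0,y0,x1,y1,f,n): cv2.imwrite(n,cv2.resize(im[y0:y1,x0:x1],None,fx=f,fy=f,interpolation=cv2.INTER_CUBIC))
crop(s,95,100,245,200,5,"pics/s1.png"); crop(s,135,190,295,300,5,"pics/s2.png")
crop(s,260,150,410,260,5,"pics/s3.png"); crop(s,295,235,405,350,5,"pics/s4.png")
crop(d,120,130,280,245,5,"pics/d1.png"); crop(d,230,185,410,315,4,"pics/d2.png")
```

```text
(no output)
```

View pics/s1.png

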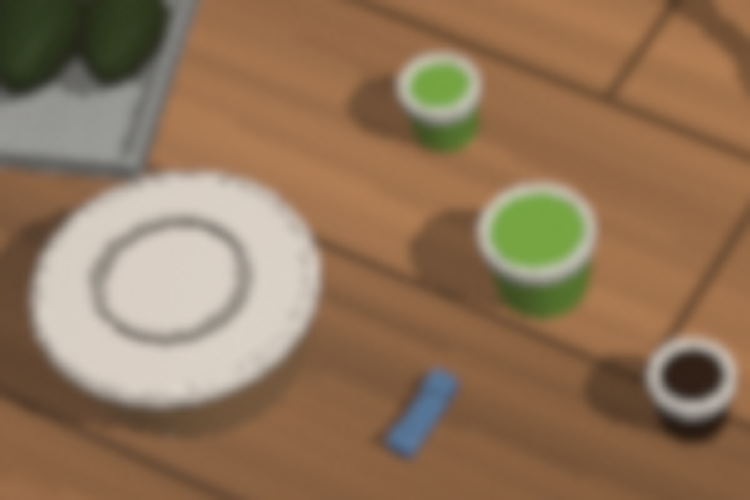

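View pics/s2.png

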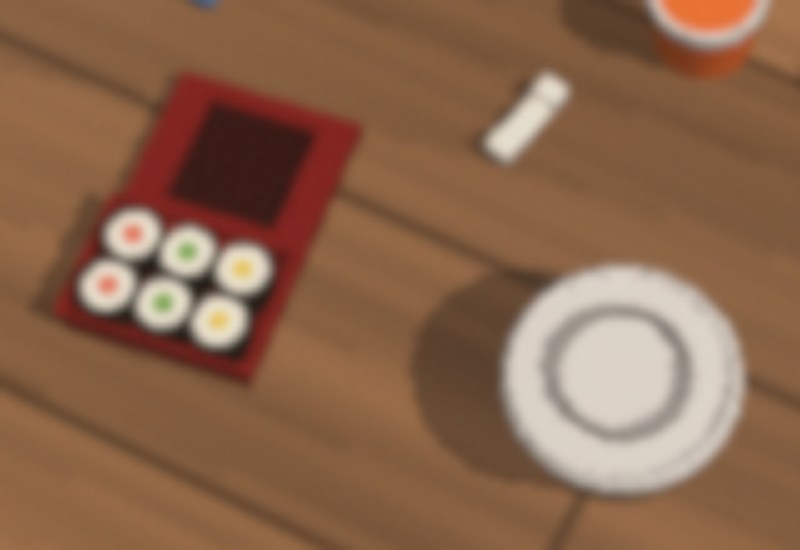

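View pics/s3.png

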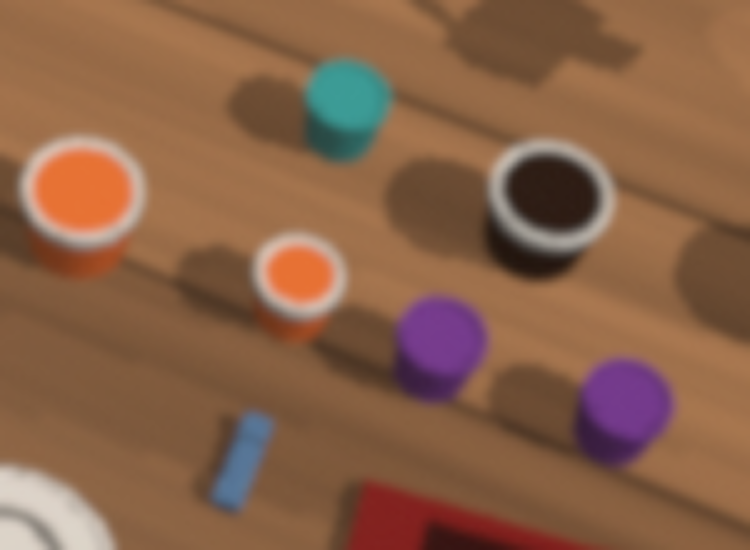

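View pics/s4.png

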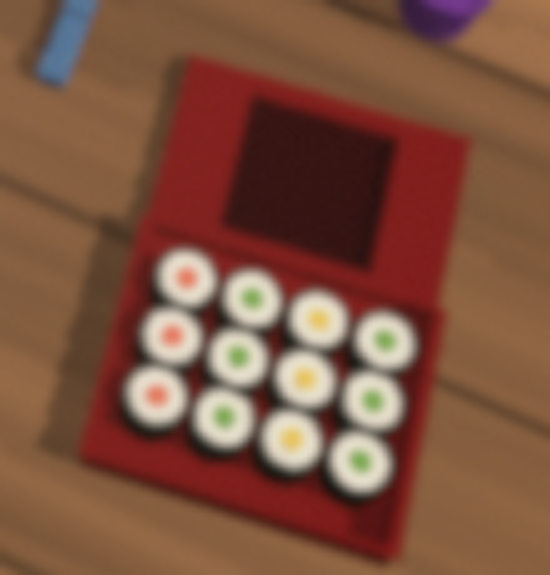

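View pics/d1.png

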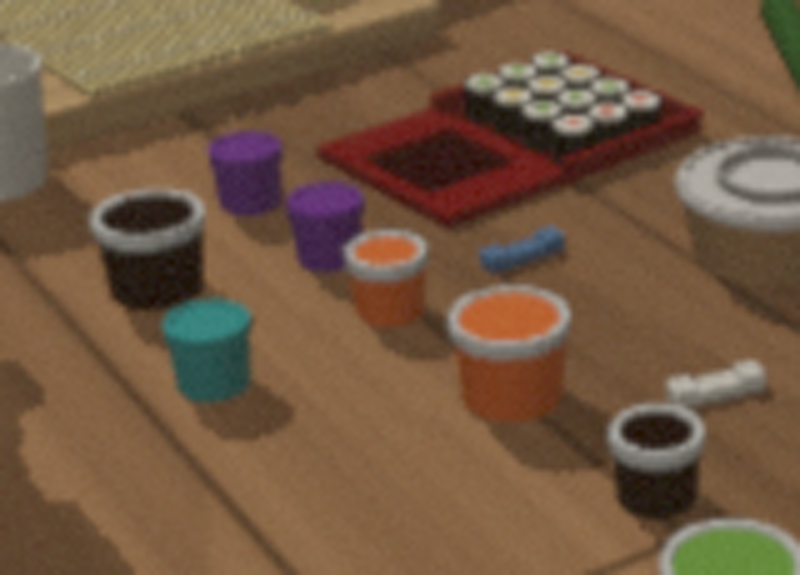

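View pics/d2.png

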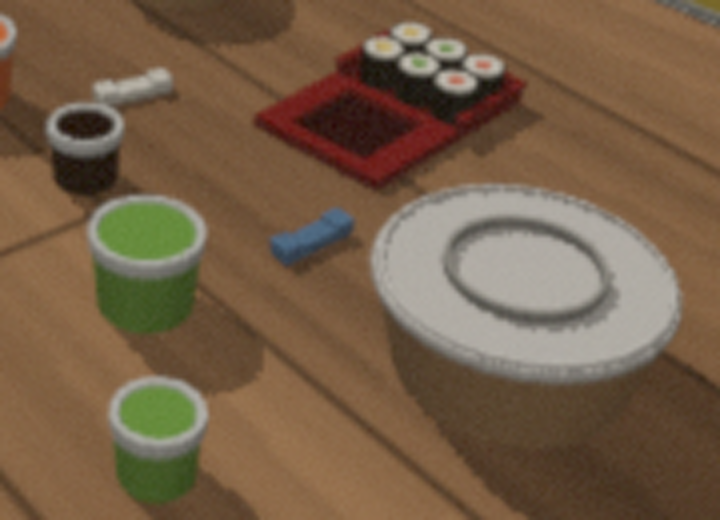

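```bash
cat > h.py <<'E'
import numpy as np
from cell import robot
def ray(c,p,z):
    T=np.array(c["T"]);d=T[:3,:3]@np.array([(p[0]-c["cx"])/c["fx"],(p[1]-c["cy"])/c["fy"],1]);o=T[:3,3]
    return (o+d*(z-o[2])/d[2])[:2]
def o(x0,y0,f,u,v): return (x0+(u+.5)/f-.5,y0+(v+.5)/f-.5)
E
python3 - <<'E'
from h import *
S=robot.read_camera("scene");D=robot.read_camera("side")
s1=lambda u,v:o(95,100,5,u,v);s2=lambda u,v:o(135,190,5,u,v);s3=lambda u,v:o(260,150,5,u,v);s4=lambda u,v:o(295,235,5,u,v)
d1=lambda u,v:o(120,130,5,u,v);d2=lambda u,v:o(230,185,4,u,v)
I=[("wasS",.042,s1(440,86),d2(158,411)),("wasL",.052,s1(537,230),d2(147,230)),("soyS",.042,s1(692,373),d2(86,127)),("soyS",.042,s1(692,373),d1(657,431)),
("chiS",.042,s3(300,273),d1(387,250)),("chiL",.052,s3(83,190),d1(510,317)),("soyL",.052,s3(550,193),d1(149,216)),
("bowL",.068,s1(171,280),d2(527,269)),("bowS",.056,s2(619,371),d1(776,175)),("turq",.042,s3(348,98),d1(208,322)),("pur1",.042,s3(442,338),d1(327,203)),("pur2",.042,s3(627,402),d1(246,150))]
for n,z,a,b in I: print(n,ray(S,a,z).round(4),ray(D,b,z).round(4))
for n,C,pts in [("trS",S,[s2(213,102),s2(314,133),s2(274,226),s2(170,192)]),("trS",D,[d2(300,122),d2(352,93),d2(415,125),d2(362,155)]),
 ("trL",S,[s4(256,98),s4(396,140),s4(370,270),s4(224,225)]),("trL",D,[d1(372,160),d1(435,128),d1(510,158),d1(440,190)])]:
  P=np.array([ray(C,p,.007) for p in pts]); print(n,P.mean(0).round(4),P.round(3).tolist())
E
```

```text
wasS [ 0.3373 -0.3006] [ 0.339  -0.3007]
wasL [ 0.4123 -0.1896] [ 0.4147 -0.189 ]
soyS [ 0.4542 -0.0668] [ 0.4559 -0.0689]
soyS [ 0.4542 -0.0668] [ 0.4571 -0.0665]
chiS [0.4348 0.1875] [0.4377 0.1875]
chiL [0.4457 0.0624] [0.4474 0.0613]
soyL [0.3315 0.292 ] [0.3321 0.29  ]
bowL [ 0.5459 -0.3475] [ 0.5463 -0.3477]
bowS [0.6708 0.1178] [0.6734 0.1164]
turq [0.3156 0.1684] [0.3153 0.1665]
pur1 [0.4378 0.2703] [0.4367 0.2647]
pur2 [0.43   0.3706] [0.4282 0.3658]
trS [ 0.634  -0.1264] [[0.609, -0.16], [0.601, -0.101], [0.659, -0.092], [0.667, -0.152]]
trS [ 0.6406 -0.1242] [[0.61, -0.101], [0.665, -0.093], [0.671, -0.148], [0.617, -0.154]]
trL [0.5554 0.3449] [[0.524, 0.303], [0.513, 0.376], [0.587, 0.387], [0.598, 0.313]]
trL [0.5616 0.3502] [[0.522, 0.374], [0.584, 0.397], [0.602, 0.323], [0.538, 0.306]]
```

```bash
cat >> h.py <<'E'
from scipy.spatial.transform import Rotation as Ro
def go(x,y,z,yaw):
    s=robot.observe();R=Ro.from_euler('xyz',s["tool_rot"])
    d=R.inv().apply(np.array([x,y,z])-s["tool_pos"])*1000
    g=Ro.from_euler('xyz',[np.pi,0,yaw]); r=(R.inv()*g).as_rotvec()
    d2=g.inv().apply(np.array([x,y,z])-s["tool_pos"])*1000
    print("pos",s["tool_pos"].round(4),"rot",s["tool_rot"].round(3),"F",s["contact_force"].round(1),"open",round(s["opening"]*1e3,1),"t",round(s["time"],2))
    print("turn",r.round(3),"shift now",d.round(1),"shift after turn",d2.round(1))
E
python3 -c "
from h import *
go(.332,.291,.12,1.57)"
```

```text
pos [0.1625 0.4992 0.2268] rot [ 3.142 -0.     1.256] F [-0.2 -0.7  0.1] open 92.0 t 1.25
turn [ 0.    -0.    -0.314] shift now [-145.5  225.6  106.7] shift after turn [-208.1  169.6  106.8]
```

move_arm(
  increments=[
    [90,0,0,0,0,0,-0.157],
    [90,0,0,0,0,0,-0.157],
    [90,-35,28,10,0,0,0],
    [90,-35,28,10,0,0,0],
    [90,-35,28,20,0,0,0],
    [90,-35,28,20,0,0,0],
    [90,-35,28,20,0,0,0],
    [90,-30,26,20,0,0,0],
    [90,0,0,0,0,0,0],
  ],
  newtons=15,
)

```text
time: 2.38
tool_pos: [0.3361, 0.2919, 0.1247]
tool_rot: [3.138, -0.005, 1.583]
contact_force: [-0.5, -0.1, 0.4]
opening: 0.0903
```

```bash
python3 -c "
from h import *
import cv2
go(.332,.291,.12,1.57)
c=robot.read_camera('wrist');cv2.imwrite('pics/w1.png',c['img'][:,:,::-1])"
```

```text
pos [0.3361 0.2919 0.1247] rot [ 3.138 -0.005  1.583] F [-0.5 -0.1  0.4] open 90.3 t 2.38
turn [ 0.003 -0.005  0.013] shift now [-0.9 -4.1  4.7] shift after turn [-0.9 -4.1  4.7]
```

View pics/w1.png

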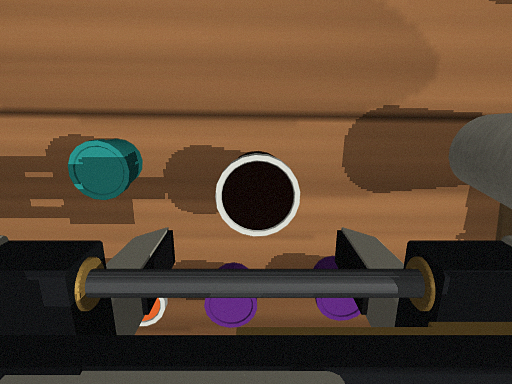

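```bash
python3 -c "
from h import *
c=robot.read_camera('wrist')
print(ray(c,(258,194.5),.052))
go(.332,.291,.027,1.57)"
```

```text
[0.32950901 0.29564375]
pos [0.3355 0.2939 0.1259] rot [ 3.136 -0.006  1.585] F [ 0.4 -0.2  1. ] open 89.9 t 2.48
turn [ 0.005 -0.006  0.015] shift now [-3.5 -4.1 98.9] shift after turn [-2.9 -3.5 98.9]
```

move_arm(
  increments=[
    [90,-2,-4,35,0,0,0.015],
    [90,0,0,35,0,0,0],
    [90,0,0,15,0,0,0],
    [90,0,0,8,0,0,0],
    [90,0,0,0,0,0,0],
  ],
)

```text
time: 3.1
tool_pos: [0.3318, 0.2991, 0.0344]
tool_rot: [3.129, -0.012, 1.577]
contact_force: [-1.0, -0.1, 0.0]
opening: 0.0901
```

```bash
python3 -c "
from h import *
go(.331,.292,.027,1.57)"
```

```text
pos [0.3318 0.2991 0.0344] rot [ 3.129 -0.012  1.577] F [-1.  -0.1  0. ] open 90.1 t 3.1
turn [ 0.013 -0.012  0.007] shift now [-7.2 -0.9  7.3] shift after turn [-7.1 -0.8  7.4]
```

move_arm(
  increments=[
    [90,-6,-1,7,0.012,-0.012,0],
    [90,0,0,0,0,0,0],
  ],
)

```text
time: 3.35
tool_pos: [0.3314, 0.2937, 0.0281]
tool_rot: [3.139, -0.001, 1.578]
contact_force: [0.3, -1.0, 0.2]
opening: 0.0898
```

```bash
python3 -c "
from h import *
go(.331,.292,.027,1.57)"
```

```text
pos [0.3314 0.2937 0.0281] rot [ 3.139e+00 -1.000e-03  1.578e+00] F [ 0.3 -1.   0.2] open 89.8 t 3.35
turn [ 0.002 -0.001  0.008] shift now [-1.7 -0.4  1.1] shift after turn [-1.7 -0.4  1.1]
```

Close on the rim and lift slightly.

move_arm(
  increments=[
    [55,0,0,0,0,0,0],
    [55,0,0,0,0,0,0],
    [55,0,0,0,0,0,0],
    [55,0,0,0,0,0,0],
    [55,0,0,0,0,0,0],
    [55,0,0,-15,0,0,0],
    [55,0,0,-25,0,0,0],
    [55,0,0,-35,0,0,0],
    [55,0,0,0,0,0,0],
  ],
  newtons=15,
)

```text
time: 4.47
tool_pos: [0.331, 0.2932, 0.1049]
tool_rot: [3.14, -0.0, 1.577]
contact_force: [-0.6, 0.1, -1.9]
opening: 0.0654
```

```bash
python3 -c "
from h import *
import cv2
go(.558,.347,.10,1.70)
for n in ['wrist','side']:
  c=robot.read_camera(n);cv2.imwrite('pics/%s2.png'%n,c['img'][:,:,::-1])"
```

```text
pos [0.331  0.2932 0.1049] rot [ 3.14  -0.     1.577] F [-0.6  0.1 -1.9] open 65.4 t 4.47
turn [ 0.001 -0.    -0.123] shift now [ 52.3 227.3   5.2] shift after turn [ 24.1 232.    4.9]
```

View pics/wrist2.png

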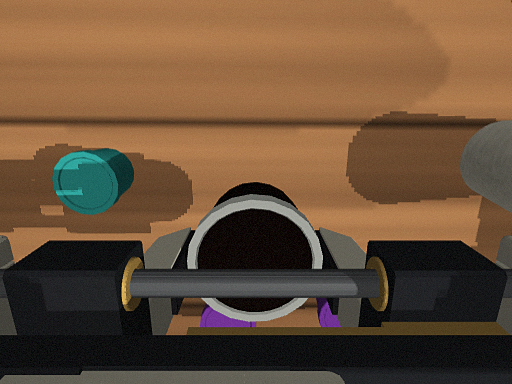

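View pics/side2.png

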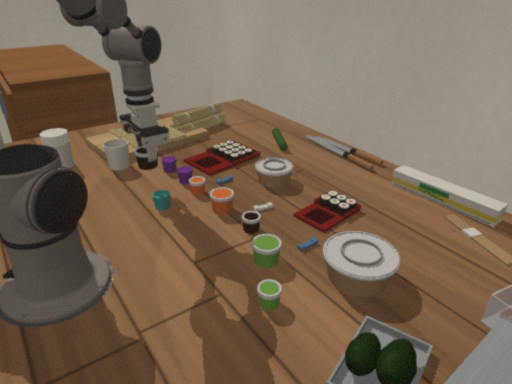

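move_arm(
  increments=[
    [55,0,0,-8,0,0,-0.123],
    [55,3,30,0,0,0,0],
    [55,5,45,0,0,0,0],
    [55,5,45,0,0,0,0],
    [55,5,45,0,0,0,0],
    [55,4,40,0,0,0,0],
    [55,2,20,0,0,0,0],
    [55,0,7,0,0,0,0],
    [55,0,0,0,0,0,0],
  ],
)

```text
time: 5.7
tool_pos: [0.5547, 0.3441, 0.0905]
tool_rot: [-3.112, 0.011, 1.705]
contact_force: [-0.2, -0.3, -1.1]
opening: 0.0656
```

```bash
python3 -c "
from h import *
import cv2
go(.558,.347,.03,1.70)
for n in ['wrist','side']:
  c=robot.read_camera(n);cv2.imwrite('pics/%s3.png'%n,c['img'][:,:,::-1])"
```

```text
pos [0.5547 0.3441 0.0905] rot [-3.112  0.011  1.705] F [-0.2 -0.3 -1.1] open 65.6 t 5.7
turn [-0.03   0.011  0.005] shift now [ 3.1  5.5 60.3] shift after turn [ 2.4  3.6 60.5]
```

View pics/wrist3.png

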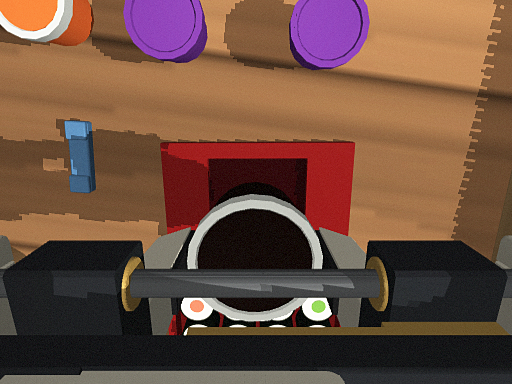

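```bash
python3 -c "
from h import *
c=robot.read_camera('wrist')
a,b=ray(c,(208,158),.009),ray(c,(307,158),.009)
print(a,b,np.linalg.norm(a-b)); d=(b-a)/np.linalg.norm(b-a); n=np.array([-d[1],d[0]]); n*=np.sign(n[0])
print('edge mid',(a+b)/2,'centre',(a+b)/2+.039*n,'ang',np.arctan2(n[1],n[0]))
a,b=ray(c,(163,142),.009),ray(c,(354,142),.009);print(np.linalg.norm(a-b),(a+b)/2)
go(.558,.347,.03,1.70)
"
```

```text
[0.52390505 0.3021624 ] [0.5134816 0.3783547] 0.07690198785271002
edge mid [0.51869332 0.34025855] centre [0.55733341 0.34554469] ang 0.13596049285173262
0.1464222627619653 [0.50641041 0.33916233]
pos [0.5544 0.3444 0.0917] rot [-3.113  0.011  1.706] F [ 0.2 -0.  -1.4] open 65.4 t 5.85
turn [-0.029  0.011  0.006] shift now [ 2.7  5.7 61.5] shift after turn [ 2.1  3.9 61.7]
```

Agrees (0.557, 0.346). Fix the tilt, then descend.

move_arm(
  increments=[
    [55,1,3,0,-0.029,0.011,0.005],
    [55,0,0,25,0,0,0],
    [55,0,0,15,0,0,0],
    [55,0,0,0,0,0,0],
  ],
)

```text
time: 6.35
tool_pos: [0.5556, 0.3465, 0.0528]
tool_rot: [3.139, -0.001, 1.702]
contact_force: [0.5, 0.5, -0.9]
opening: 0.0651
```

```bash
python3 -c "
from h import *
go(.5575,.346,.03,1.70)
"
```

```text
pos [0.5556 0.3465 0.0528] rot [ 3.139e+00 -1.000e-03  1.702e+00] F [ 0.5  0.5 -0.9] open 65.1 t 6.35
turn [ 0.003 -0.001  0.002] shift now [-0.8  1.8 22.8] shift after turn [-0.7  1.8 22.8]
```

move_arm(
  increments=[
    [55,0,2,12,0,0,0],
    [55,0,0,7,0,0,0],
    [55,0,0,2,0,0,0],
    [55,0,0,0,0,0,0],
  ],
)

```text
time: 6.85
tool_pos: [0.5586, 0.3473, 0.0319]
tool_rot: [3.137, -0.002, 1.702]
contact_force: [-0.1, -0.6, 0.1]
opening: 0.0655
```

```bash
python3 -c "
from h import *
go(.5575,.346,.03,1.70)
"
```

```text
pos [0.5586 0.3473 0.0319] rot [ 3.137e+00 -2.000e-03  1.702e+00] F [-0.1 -0.6  0.1] open 65.5 t 6.85
turn [ 0.005 -0.002  0.002] shift now [-1.1 -1.2  1.9] shift after turn [-1.1 -1.2  1.9]
```

move_arm(
  increments=[
    [55,0,0,1.5,0,0,0],
    [55,0,0,0,0,0,0],
    [78,0,0,0,0,0,0],
    [78,0,0,0,0,0,0],
    [78,0,0,0,0,0,0],
    [78,0,0,-30,0,0,0],
    [78,0,0,-40,0,0,0],
    [78,0,0,-30,0,0,0],
    [78,0,0,0,0,0,0],
  ],
)

```text
time: 7.98
tool_pos: [0.5584, 0.3471, 0.1338]
tool_rot: [3.135, -0.002, 1.702]
contact_force: [-0.1, -0.4, 0.2]
opening: 0.0781
```

```bash
python3 -c "
from h import *
import cv2
go(.436,.1875,.12,.4)
c=robot.read_camera('side');cv2.imwrite('pics/side4.png',cv2.resize(c['img'][100:260,100:300,::-1],None,fx=3,fy=3))"
```

```text
pos [0.5584 0.3471 0.1338] rot [ 3.135e+00 -2.000e-03  1.702e+00] F [-0.1 -0.4  0.2] open 78.1 t 7.97
turn [ 0.004 -0.006  1.302] shift now [-142.3 -142.4   12.6] shift after turn [-174.9   99.4   13.8]
```

View pics/side4.png

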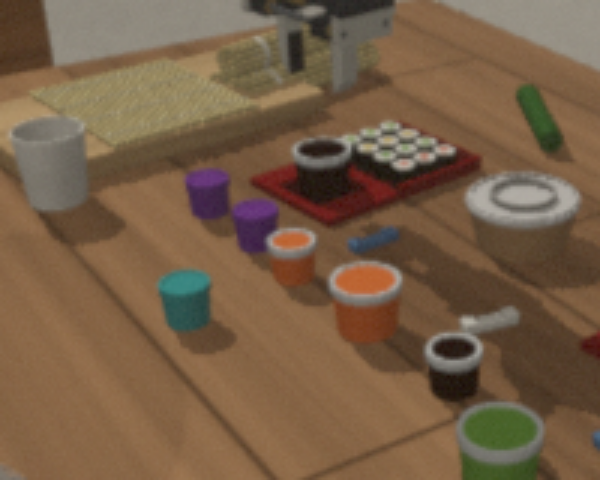

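move_arm(
  increments=[
    [78,0,0,0,0,0,0.185],
    [78,0,0,0,0,0,0.185],
    [78,0,0,0,0,0,0.185],
    [78,0,0,0,0,0,0.185],
    [78,0,0,0,0,0,0.185],
    [78,0,0,0,0,0,0.185],
    [78,0,0,0,0,0,0.185],
    [78,-40,22,0,0,0,0],
    [78,-50,28,0,0,0,0],
    [78,-50,28,0,0,0,0],
    [78,-30,18,0,0,0,0],
    [78,0,0,0,0,0,0],
  ],
)

```text
time: 9.52
tool_pos: [0.4209, 0.1854, 0.1114]
tool_rot: [-3.141, 0.034, 0.384]
contact_force: [-0.1, 0.3, 1.3]
opening: 0.078
```

```bash
python3 -c "
from h import *
import cv2
go(.436,.1875,.02,.4)
c=robot.read_camera('wrist');cv2.imwrite('pics/w5.png',c['img'][:,:,::-1])"
```

```text
pos [0.4209 0.1854 0.1114] rot [-3.141  0.034  0.384] F [-0.1  0.3  1.3] open 78.0 t 9.53
turn [-0.     0.034 -0.016] shift now [17.8  3.7 90.9] shift after turn [14.7  4.  91.4]
```

View pics/w5.png

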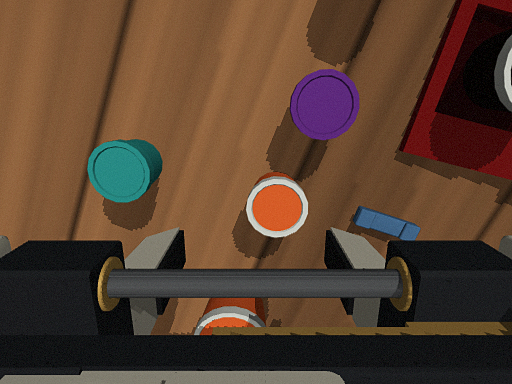

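move_arm(
  increments=[
    [78,14,4,15,0,0.034,-0.016],
    [78,0,0,10,0,0,0],
    [78,0,0,0,0,0,0],
  ],
)

```text
time: 9.95
tool_pos: [0.4372, 0.1892, 0.0838]
tool_rot: [-3.141, -0.001, 0.401]
contact_force: [0.3, 0.5, 0.4]
opening: 0.0782
```

```bash
python3 -c "
from h import *
import cv2
c=robot.read_camera('wrist');cv2.imwrite('pics/w6.png',c['img'][:,:,::-1])
go(.436,.1875,.0185,.4)"
```

```text
pos [0.4375 0.1893 0.0842] rot [-3.141e+00 -2.000e-03  4.010e-01] F [ 0.5 -0.4 -0.4] open 77.7 t 10.0
turn [-0.001 -0.002  0.001] shift now [-2.2  1.1 65.7] shift after turn [-2.1  1.1 65.7]
```

View pics/w6.png

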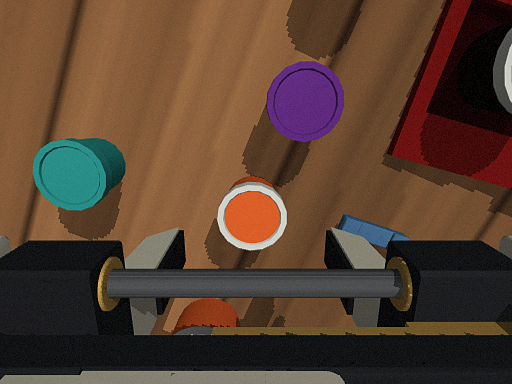

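move_arm(
  increments=[
    [78,-1,1,30,0,0,0],
    [78,0,0,20,0,0,0],
    [78,0,0,9,0,0,0],
    [78,0,0,0,0,0,0],
  ],
)

```text
time: 10.5
tool_pos: [0.4386, 0.1896, 0.0251]
tool_rot: [-3.141, -0.004, 0.402]
contact_force: [-0.1, 0.1, 0.2]
opening: 0.078
```

```bash
python3 -c "
from h import *
go(.436,.1875,.0185,.4)"
```

```text
pos [0.4386 0.1896 0.0251] rot [-3.141 -0.004  0.402] F [-0.1  0.1  0.2] open 78.0 t 10.5
turn [-0.001 -0.004  0.002] shift now [-3.3  0.9  6.6] shift after turn [-3.2  0.9  6.6]
```

move_arm(
  increments=[
    [78,-2.5,1,6,0,-0.004,0],
    [78,0,0,0,0,0,0],
    [40,0,0,0,0,0,0],
    [40,0,0,0,0,0,0],
    [40,0,0,0,0,0,0],
    [40,0,0,0,0,0,0],
    [40,0,0,0,0,0,0],
    [40,0,0,0,0,0,0],
  ],
  newtons=12,
)

```text
time: 11.5
tool_pos: [0.438, 0.188, 0.0208]
tool_rot: [3.142, -0.004, 0.402]
contact_force: [0.1, 0.6, -0.6]
opening: 0.0474
```

move_arm(
  increments=[
    [40,0,0,-20,0,0,0],
    [40,0,0,-40,0,0,0],
    [40,0,0,-50,0,0,0],
    [40,0,0,-20,0,0,0],
    [40,0,0,0,0,0,0],
  ],
)

```text
time: 12.12
tool_pos: [0.4369, 0.1877, 0.1539]
tool_rot: [-3.141, -0.002, 0.402]
contact_force: [-0.1, -0.3, -0.9]
opening: 0.0475
```

```bash
python3 -c "
from h import *
import cv2
go(.672,.117,.14,.4)
c=robot.read_camera('wrist');cv2.imwrite('pics/w7.png',c['img'][:,:,::-1])"
```

```text
pos [0.4369 0.1877 0.1539] rot [-3.141e+00 -2.000e-03  4.020e-01] F [-0.1 -0.3 -0.9] open 47.5 t 12.12
turn [-0.    -0.002  0.002] shift now [188.6 157.1  14.1] shift after turn [189.  156.6  13.9]
```

View pics/w7.png

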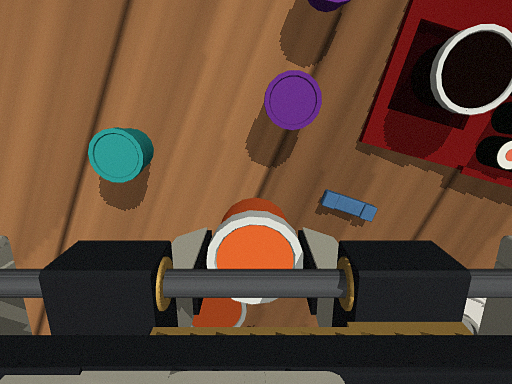

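move_arm(
  increments=[
    [40,25,21,0,0,0,0],
    [40,35,29,0,0,0,0],
    [40,35,29,0,0,0,0],
    [40,35,29,0,0,0,0],
    [40,35,29,0,0,0,0],
    [40,18,14,0,0,0,0],
    [40,5,4,0,0,0,0],
    [40,0,0,0,0,0,0],
  ],
)

```text
time: 13.18
tool_pos: [0.67, 0.1159, 0.1346]
tool_rot: [-3.133, 0.023, 0.403]
contact_force: [0.1, 0.4, -0.4]
opening: 0.0474
```

```bash
python3 -c "
from h import *
import cv2
go(.672,.117,.14,.4)
c=robot.read_camera('wrist');cv2.imwrite('pics/w8.png',c['img'][:,:,::-1])"
```

```text
pos [0.67   0.1159 0.1346] rot [-3.133  0.023  0.403] F [ 0.1  0.4 -0.4] open 47.4 t 13.18
turn [-0.008  0.023  0.003] shift now [ 2.2 -0.2 -5.5] shift after turn [ 2.3 -0.2 -5.4]
```

View pics/w8.png

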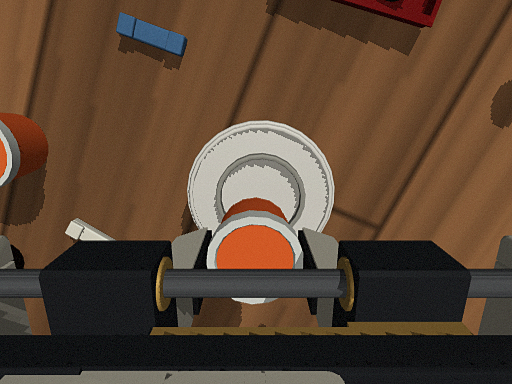

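```bash
python3 -c "
from h import *
c=robot.read_camera('wrist')
a,b=ray(c,(215,194),.058),ray(c,(304.5,194),.058);print(np.linalg.norm(a-b),(a+b)/2)
t=ray(c,(260,152.5),.059);u=ray(c,(260,121),.052);v=(a+b)/2-u;v/=np.linalg.norm(v);print(t+v*.0355,u+v*.06)
go(.672,.117,.0725,.4)"
```

```text
0.06993915259219012 [0.66979907 0.12387239]
[0.6710521  0.12132984] [0.67163118 0.11957605]
pos [0.6696 0.1163 0.1353] rot [-3.134  0.022  0.404] F [-0.6  1.1  0.1] open 47.5 t 13.28
turn [-0.008  0.022  0.004] shift now [ 3.9  0.8 62.7] shift after turn [ 2.5  0.3 62.8]
```

move_arm(
  increments=[
    [40,2,-1,15,-0.008,0.022,0.003],
    [40,0,0,20,0,0,0],
    [40,0,0,10,0,0,0],
    [40,0,0,0,0,0,0],
  ],
)

```text
time: 13.78
tool_pos: [0.6686, 0.1202, 0.0915]
tool_rot: [3.141, -0.002, 0.403]
contact_force: [0.4, 0.3, 0.0]
opening: 0.0472
```

```bash
python3 -c "
from h import *
go(.6715,.119,.0725,.4)"
```

```text
pos [0.6686 0.1202 0.0915] rot [ 3.141e+00 -2.000e-03  4.030e-01] F [0.4 0.3 0. ] open 47.2 t 13.78
turn [ 0.001 -0.002  0.003] shift now [ 2.2  2.2 19. ] shift after turn [ 2.2  2.2 19. ]
```

move_arm(
  increments=[
    [40,2,2,8,0,0,0],
    [40,0,0,6,0,0,0],
    [40,0,0,3,0,0,0],
    [40,0,0,0,0,0,0],
  ],
)

```text
time: 14.28
tool_pos: [0.6722, 0.1192, 0.075]
tool_rot: [3.14, -0.004, 0.404]
contact_force: [-0.3, -0.8, -0.5]
opening: 0.0471
```

```bash
python3 -c "
from h import *
go(.6715,.119,.0725,.4)"
```

```text
pos [0.6722 0.1192 0.075 ] rot [ 3.14  -0.004  0.404] F [-0.3 -0.8 -0.5] open 47.1 t 14.28
turn [ 0.001 -0.004  0.004] shift now [-0.7 -0.1  2.5] shift after turn [-0.7 -0.1  2.5]
```

move_arm(
  increments=[
    [40,0,0,2,0,0,0],
    [40,0,0,0.5,0,0,0],
    [65,0,0,0,0,0,0],
    [65,0,0,0,0,0,0],
    [65,0,0,0,0,0,0],
    [65,0,0,-30,0,0,0],
    [65,0,0,-40,0,0,0],
    [65,0,0,-30,0,0,0],
    [88,0,0,0,0,0,0],
  ],
)

```text
time: 15.4
tool_pos: [0.6718, 0.1192, 0.1753]
tool_rot: [3.14, -0.004, 0.404]
contact_force: [-0.4, 0.5, -0.9]
opening: 0.071
```

```bash
python3 -c "
from h import *
import cv2
go(.4465,.062,.15,1.57)
c=robot.read_camera('side');cv2.imwrite('pics/side9.png',cv2.resize(c['img'][100:260,150:350,::-1],None,fx=3,fy=3))"
```

```text
pos [0.6718 0.1192 0.1753] rot [ 3.14  -0.004  0.404] F [-0.4  0.5 -0.9] open 71.0 t 15.4
turn [ 0.004 -0.003 -1.166] shift now [-229.7  -35.9   24.2] shift after turn [ -57.3 -225.2   25.3]
```

View pics/side9.png

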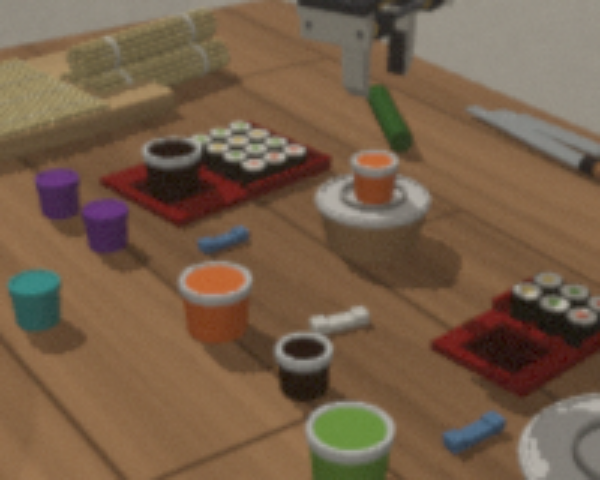

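move_arm(
  increments=[
    [90,-25,-4,0,0,0,0],
    [90,-42,-7,5,0,0,0],
    [90,-42,-7,5,0,0,0],
    [90,-42,-7,10,0,0,0],
    [90,-42,-7,10,0,0,0],
    [90,-30,-4,10,0,0,0],
    [90,-7,0,5,0,0,0],
    [90,0,0,0,0,0,0],
  ],
)

```text
time: 16.45
tool_pos: [0.4313, 0.0603, 0.1157]
tool_rot: [-3.135, 0.016, 0.403]
contact_force: [0.9, -1.1, 0.1]
opening: 0.0899
```

```bash
python3 -c "
from h import *
import cv2
go(.4465,.062,.0275,.4)
c=robot.read_camera('wrist');cv2.imwrite('pics/w10.png',c['img'][:,:,::-1])"
```

```text
pos [0.4313 0.0603 0.1157] rot [-3.135  0.016  0.403] F [ 0.9 -1.1  0.1] open 89.9 t 16.45
turn [-0.007  0.016  0.003] shift now [16.   5.1 87.9] shift after turn [14.6  4.4 88.2]
```

View pics/w10.png

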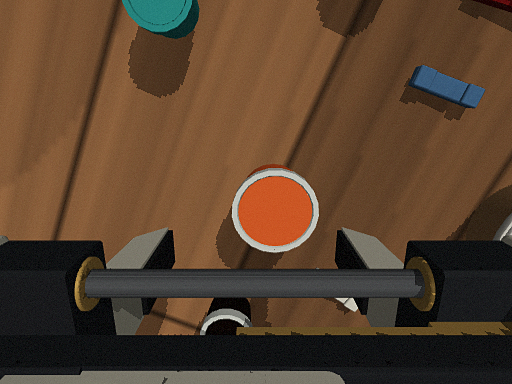

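move_arm(
  increments=[
    [90,14,4,20,-0.007,0.016,0.003],
    [90,0,0,15,0,0,0],
    [90,0,0,0,0,0,0],
  ],
)

```text
time: 16.88
tool_pos: [0.4509, 0.0628, 0.0803]
tool_rot: [3.14, -0.005, 0.401]
contact_force: [0.0, -0.2, -0.2]
opening: 0.0901
```

```bash
python3 -c "
from h import *
import cv2
go(.4465,.062,.0275,.4)
c=robot.read_camera('wrist');cv2.imwrite('pics/w11.png',c['img'][:,:,::-1])"
```

```text
pos [0.4509 0.0628 0.0803] rot [ 3.14  -0.005  0.401] F [ 0.  -0.2 -0.2] open 90.1 t 16.88
turn [ 0.002 -0.005  0.001] shift now [-4.7 -1.1 52.7] shift after turn [-4.4 -1.  52.8]
```

View pics/w11.png

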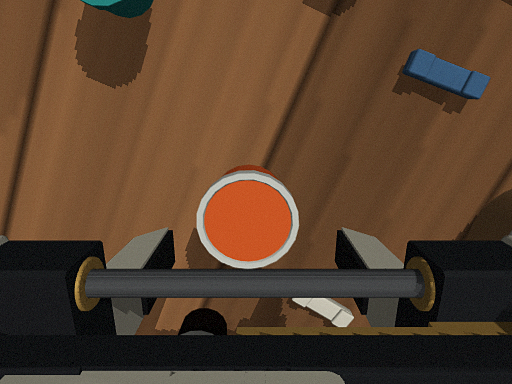

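move_arm(
  increments=[
    [90,-4,-1,22,0.002,-0.005,0],
    [90,0,0,18,0,0,0],
    [90,0,0,7,0,0,0],
    [90,0,0,0,0,0,0],
  ],
)

```text
time: 17.42
tool_pos: [0.4519, 0.0624, 0.0355]
tool_rot: [3.138, -0.008, 0.401]
contact_force: [-0.8, 0.9, 0.1]
opening: 0.09
```

```bash
python3 -c "
from h import *
go(.4465,.062,.0275,.4)"
```

```text
pos [0.4519 0.0624 0.0355] rot [ 3.138 -0.008  0.401] F [-0.8  0.9  0.1] open 90.0 t 17.43
turn [ 0.004 -0.008  0.001] shift now [-5.2 -1.8  8. ] shift after turn [-5.1 -1.8  8. ]
```

move_arm(
  increments=[
    [90,-4.5,-1.5,8,0.004,-0.008,0],
    [90,0,0,0,0,0,0],
    [58,0,0,0,0,0,0],
    [58,0,0,0,0,0,0],
    [58,0,0,0,0,0,0],
    [58,0,0,0,0,0,0],
    [58,0,0,0,0,0,0],
    [58,0,0,0,0,0,0],
  ],
  newtons=15,
)

```text
time: 18.42
tool_pos: [0.4481, 0.062, 0.0287]
tool_rot: [3.141, -0.002, 0.401]
contact_force: [-0.4, -0.7, 0.0]
opening: 0.0652
```

move_arm(
  increments=[
    [58,0,0,-20,0,0,0],
    [58,0,0,-40,0,0,0],
    [58,0,0,-50,0,0,0],
    [58,0,0,-40,0,0,0],
    [58,0,0,0,0,0,0],
  ],
)

```text
time: 19.05
tool_pos: [0.4471, 0.0619, 0.1822]
tool_rot: [-3.141, 0.001, 0.401]
contact_force: [0.4, 1.1, -1.0]
opening: 0.0654
```

```bash
python3 -c "
from h import *
import cv2
go(.546,-.3476,.16,.4)
c=robot.read_camera('wrist');cv2.imwrite('pics/w12.png',c['img'][:,:,::-1])"
```

```text
pos [0.4471 0.0619 0.1822] rot [-3.141e+00  1.000e-03  4.010e-01] F [ 0.4  1.1 -1. ] open 65.4 t 19.05
turn [-0.001  0.001  0.001] shift now [-68.9 415.6  22. ] shift after turn [-68.4 415.7  22.2]
```

View pics/w12.png

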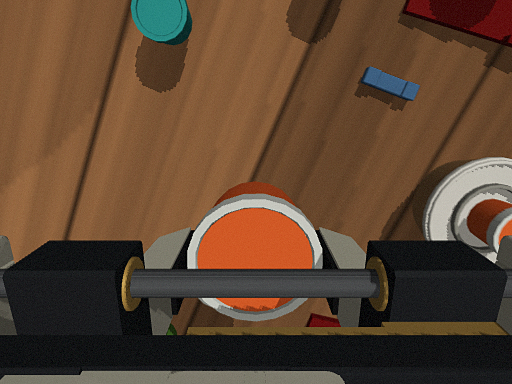

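move_arm(
  increments=[
    [58,-4,25,0,0,0,0],
    [58,-7,42,0,0,0,0],
    [58,-8,48,0,0,0,0],
    [58,-8,48,0,0,0,0],
    [58,-8,48,0,0,0,0],
    [58,-8,48,0,0,0,0],
    [58,-8,48,0,0,0,0],
    [58,-7,42,0,0,0,0],
    [58,-5,30,0,0,0,0],
    [58,-3,15,0,0,0,0],
    [58,0,0,0,0,0,0],
  ],
)

```text
time: 20.48
tool_pos: [0.5326, -0.3337, 0.1537]
tool_rot: [-3.11, 0.026, 0.403]
contact_force: [-0.3, -0.4, -1.9]
opening: 0.065
```

```bash
python3 -c "
from h import *
import cv2
go(.546,-.3476,.15,.4)
c=robot.read_camera('wrist');cv2.imwrite('pics/w13.png',c['img'][:,:,::-1])"
```

```text
pos [ 0.5326 -0.3337  0.1537] rot [-3.11   0.026  0.403] F [-0.3 -0.4 -1.9] open 65.0 t 20.48
turn [-0.032  0.026  0.003] shift now [ 7.  18.1  3. ] shift after turn [ 7.  18.   3.7]
```

View pics/w13.png

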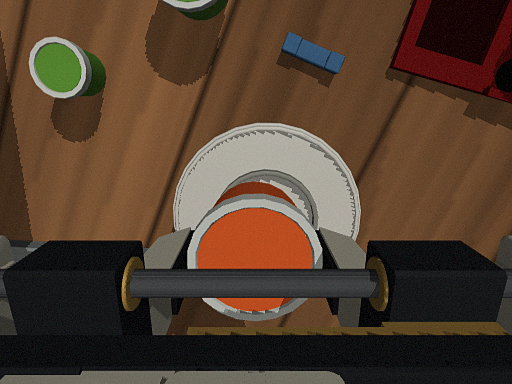

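move_arm(
  increments=[
    [58,7,18,3,-0.032,0.026,0.003],
    [58,0,0,0,0,0,0],
  ],
)

```text
time: 20.78
tool_pos: [0.5458, -0.3436, 0.1496]
tool_rot: [-3.139, 0.0, 0.403]
contact_force: [-0.0, -0.2, -1.4]
opening: 0.0656
```

```bash
python3 -c "
from h import *
import cv2
go(.546,-.3476,.0925,.4)
c=robot.read_camera('wrist');cv2.imwrite('pics/w14.png',c['img'][:,:,::-1])"
```

```text
pos [ 0.5458 -0.3436  0.1496] rot [-3.139  0.     0.403] F [-0.  -0.2 -1.4] open 65.6 t 20.77
turn [-0.002  0.     0.003] shift now [-1.4  3.9 57.1] shift after turn [-1.4  3.7 57.1]
```

View pics/w14.png

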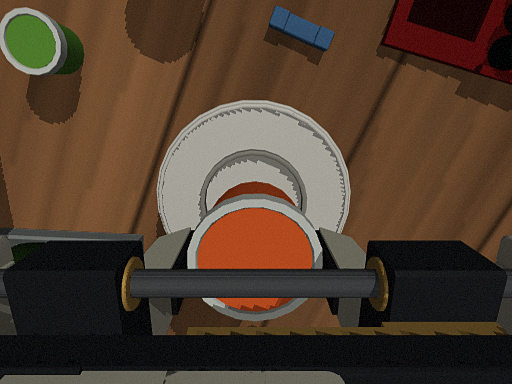

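```bash
python3 -c "
from h import *
c=robot.read_camera('wrist')
a,b=ray(c,(158,190),.064),ray(c,(350,190),.064);m=(a+b)/2;print(np.linalg.norm(a-b),m)
a,b=ray(c,(201,195),.07),ray(c,(306,195),.07);print(np.linalg.norm(a-b),(a+b)/2)
u=ray(c,(254,101),.064);t=ray(c,(253,149.5),.071);v=np.array(c['T'])[:2,1];v/=np.linalg.norm(v);print(v,u+v*.08,t+v*.043)
go(.546,-.3476,.0925,.4)"
```

```text
0.1554308585407839 [ 0.54337309 -0.33628999]
0.08329470995272259 [ 0.54397168 -0.3386765 ]
[ 0.39204403 -0.91994646] [ 0.54769344 -0.34633202] [ 0.54629777 -0.34500295]
pos [ 0.5458 -0.3434  0.1501] rot [-3.139e+00  1.000e-03  4.030e-01] F [ 0.3 -1.3 -0.9] open 65.4 t 20.88
turn [-0.002  0.001  0.003] shift now [-1.4  4.1 57.6] shift after turn [-1.4  4.  57.6]
```

move_arm(
  increments=[
    [58,-1,3,18,-0.002,0,0],
    [58,0,0,20,0,0,0],
    [58,0,0,0,0,0,0],
  ],
)

```text
time: 21.25
tool_pos: [0.5453, -0.3447, 0.1098]
tool_rot: [-3.14, 0.002, 0.405]
contact_force: [-0.4, 0.4, -0.9]
opening: 0.0652
```

```bash
python3 -c "
from h import *
go(.5462,-.3468,.0925,.4)"
```

```text
pos [ 0.5453 -0.3447  0.1098] rot [-3.14e+00  2.00e-03  4.05e-01] F [-0.4  0.4 -0.9] open 65.2 t 21.25
turn [-0.002  0.002  0.005] shift now [ 0.   2.3 17.3] shift after turn [ 0.   2.3 17.3]
```

move_arm(
  increments=[
    [58,0,2,8,0,0,0],
    [58,0,0,5,0,0,0],
    [58,0,0,2,0,0,0],
    [58,0,0,0,0,0,0],
  ],
)

```text
time: 21.75
tool_pos: [0.5464, -0.3469, 0.0946]
tool_rot: [-3.141, 0.001, 0.405]
contact_force: [-0.6, 0.1, -0.6]
opening: 0.0657
```

```bash
python3 -c "
from h import *
go(.5462,-.3468,.0925,.4)"
```

```text
pos [ 0.5464 -0.3469  0.0946] rot [-3.141e+00  1.000e-03  4.050e-01] F [-0.6  0.1 -0.6] open 65.7 t 21.75
turn [-0.001  0.001  0.005] shift now [-0.2 -0.1  2.1] shift after turn [-0.2 -0.1  2.1]
```

move_arm(
  increments=[
    [58,0,0,1.7,0,0,0],
    [58,0,0,0.5,0,0,0],
    [78,0,0,0,0,0,0],
    [78,0,0,0,0,0,0],
    [78,0,0,0,0,0,0],
    [78,0,0,-30,0,0,0],
    [78,0,0,-40,0,0,0],
    [78,0,0,-30,0,0,0],
    [78,0,0,0,0,0,0],
  ],
)

```text
time: 22.88
tool_pos: [0.5469, -0.3471, 0.1961]
tool_rot: [3.141, 0.0, 0.405]
contact_force: [0.4, 0.9, -0.3]
opening: 0.078
```

```bash
python3 -c "
from h import *
import cv2
go(.4555,-.067,.15,1.57)
c=robot.read_camera('wrist');cv2.imwrite('pics/w15.png',c['img'][:,:,::-1])"
```

```text
pos [ 0.5469 -0.3471  0.1961] rot [3.141 0.    0.405] F [ 0.4  0.9 -0.3] open 78.0 t 22.88
turn [ 0.000e+00  1.000e-03 -1.165e+00] shift now [  26.4 -293.5   45.8] shift after turn [280.  -91.6  46.1]
```

View pics/w15.png

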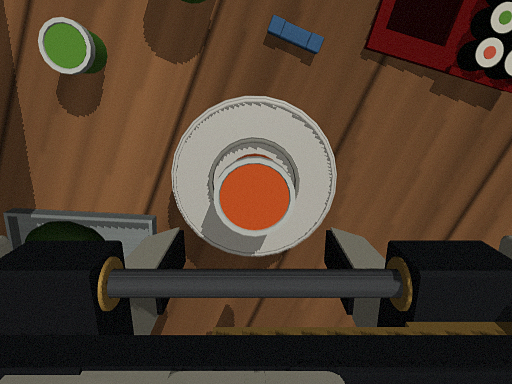

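move_arm(
  increments=[
    [78,0,0,0,0,0,-0.185],
    [78,0,0,0,0,0,-0.185],
    [78,0,0,0,0,0,-0.185],
    [78,0,0,0,0,0,-0.185],
    [78,0,0,0,0,0,-0.185],
    [78,0,0,0,0,0,-0.185],
    [78,0,0,0,0,0,-0.055],
  ],
)

```text
time: 23.8
tool_pos: [0.5416, -0.343, 0.1797]
tool_rot: [-3.123, -0.015, 1.592]
contact_force: [0.4, -0.4, -0.1]
opening: 0.078
```

move_arm(
  increments=[
    [78,30,-10,0,0,0,0],
    [78,45,-15,0,0,0,0],
    [78,48,-16,0,0,0,0],
    [78,48,-16,5,0,0,0],
    [78,45,-15,10,0,0,0],
    [78,35,-11,15,0,0,0],
    [78,18,-5,15,0,0,0],
    [78,0,0,0,0,0,0],
  ],
)

```text
time: 24.8
tool_pos: [0.4359, -0.0643, 0.1275]
tool_rot: [-3.103, -0.026, 1.591]
contact_force: [0.4, 0.3, 0.3]
opening: 0.0781
```

```bash
python3 -c "
from h import *
import cv2
go(.4555,-.067,.12,1.57)
c=robot.read_camera('wrist');cv2.imwrite('pics/w16.png',c['img'][:,:,::-1])"
```

```text
pos [ 0.4359 -0.0643  0.1275] rot [-3.103 -0.026  1.591] F [0.4 0.3 0.3] open 78.1 t 24.8
turn [-0.039 -0.026  0.021] shift now [-3.3 19.8  6.6] shift after turn [-2.7 19.6  7.5]
```

View pics/w16.png

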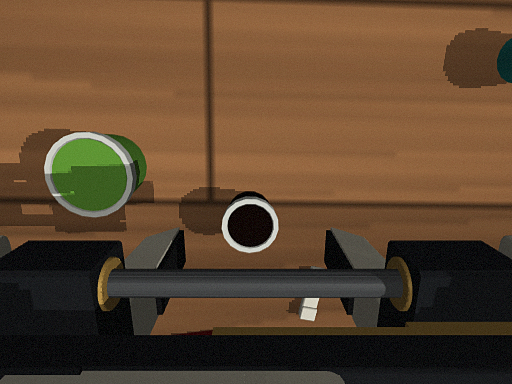

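move_arm(
  increments=[
    [78,-2.5,20,15,-0.039,-0.026,0.021],
    [78,0,0,20,0,0,0],
    [78,0,0,0,0,0,0],
  ],
)

```text
time: 25.22
tool_pos: [0.4589, -0.0701, 0.0921]
tool_rot: [3.137, 0.003, 1.567]
contact_force: [-0.1, -0.3, -0.0]
opening: 0.0784
```

```bash
python3 -c "
from h import *
import cv2
go(.4555,-.067,.0185,1.57)
c=robot.read_camera('wrist');cv2.imwrite('pics/w17.png',c['img'][:,:,::-1])"
```

```text
pos [ 0.4589 -0.0701  0.0921] rot [3.137e+00 3.000e-03 1.567e+00] F [-0.1 -0.3 -0. ] open 78.4 t 25.23
turn [ 0.005  0.003 -0.003] shift now [ 3.3 -3.8 73.5] shift after turn [ 3.1 -3.4 73.6]
```

View pics/w17.png

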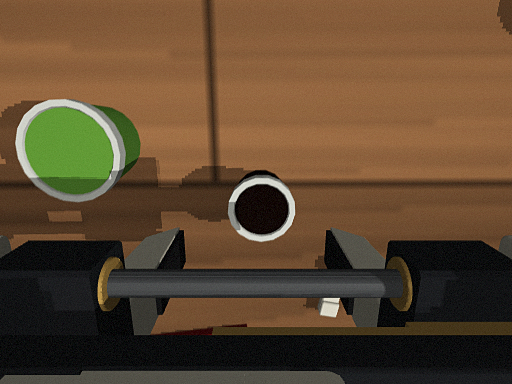

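move_arm(
  increments=[
    [78,3,-3,25,0.005,0.003,0],
    [78,0,0,25,0,0,0],
    [78,0,0,12,0,0,0],
    [78,0,0,0,0,0,0],
  ],
)

```text
time: 25.78
tool_pos: [0.4607, -0.0705, 0.0331]
tool_rot: [3.132, 0.003, 1.564]
contact_force: [0.1, -0.2, -0.2]
opening: 0.0779
```

```bash
python3 -c "
from h import *
go(.4555,-.067,.0185,1.57)"
```

```text
pos [ 0.4607 -0.0705  0.0331] rot [3.132e+00 3.000e-03 1.564e+00] F [ 0.1 -0.2 -0.2] open 77.9 t 25.77
turn [ 0.009  0.003 -0.006] shift now [ 3.6 -5.4 14.5] shift after turn [ 3.5 -5.2 14.6]
```

move_arm(
  increments=[
    [78,3.5,-5,8,0.009,0.003,-0.006],
    [78,0,0,5,0,0,0],
    [78,0,0,1,0,0,0],
    [78,0,0,0,0,0,0],
  ],
)

```text
time: 26.28
tool_pos: [0.4569, -0.0673, 0.0201]
tool_rot: [3.138, 0.001, 1.571]
contact_force: [1.1, 0.3, 0.0]
opening: 0.0782
```

```bash
python3 -c "
from h import *
go(.4555,-.067,.0185,1.57)"
```

```text
pos [ 0.4569 -0.0673  0.0201] rot [3.138e+00 1.000e-03 1.571e+00] F [1.1 0.3 0. ] open 78.2 t 26.27
turn [0.003 0.001 0.001] shift now [ 0.3 -1.4  1.6] shift after turn [ 0.3 -1.4  1.6]
```

move_arm(
  increments=[
    [40,0,0,0,0,0,0],
    [40,0,0,0,0,0,0],
    [40,0,0,0,0,0,0],
    [40,0,0,0,0,0,0],
    [40,0,0,0,0,0,0],
    [40,0,0,0,0,0,0],
    [40,0,0,-20,0,0,0],
    [40,0,0,-40,0,0,0],
    [40,0,0,-25,0,0,0],
    [40,0,0,0,0,0,0],
  ],
  newtons=12,
)

```text
time: 27.52
tool_pos: [0.4564, -0.0672, 0.1071]
tool_rot: [3.14, 0.001, 1.571]
contact_force: [-1.1, -0.0, -1.0]
opening: 0.0471
```

```bash
python3 -c "
from h import *
go(.637,-.1255,.10,1.71)"
```

```text
pos [ 0.4564 -0.0672  0.1071] rot [3.140e+00 1.000e-03 1.571e+00] F [-1.1 -0.  -1. ] open 47.1 t 27.52
turn [ 0.002  0.001 -0.139] shift now [-58.3 180.6   7.5] shift after turn [-82.8 170.8   7.1]
```

move_arm(
  increments=[
    [40,0,0,-5,0,0,-0.139],
    [40,-13,26,0,0,0,0],
    [40,-18,38,0,0,0,0],
    [40,-18,38,0,0,0,0],
    [40,-18,38,0,0,0,0],
    [40,-11,22,0,0,0,0],
    [40,-4,8,0,0,0,0],
    [40,0,0,0,0,0,0],
  ],
)

```text
time: 28.52
tool_pos: [0.6358, -0.124, 0.0995]
tool_rot: [-3.129, -0.006, 1.714]
contact_force: [-0.3, 0.3, -0.2]
opening: 0.0475
```

```bash
python3 -c "
from h import *
import cv2
go(.637,-.1255,.08,1.71)
c=robot.read_camera('wrist');cv2.imwrite('pics/w18.png',c['img'][:,:,::-1])"
```

```text
pos [ 0.6358 -0.124   0.0995] rot [-3.129 -0.006  1.714] F [-0.3  0.3 -0.2] open 47.5 t 28.52
turn [-0.013 -0.006  0.004] shift now [-1.8  1.2 19.5] shift after turn [-1.7  1.  19.5]
```

View pics/w18.png

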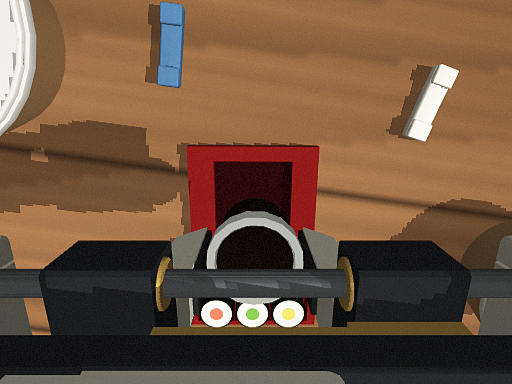

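```bash
python3 -c "
from h import *
c=robot.read_camera('wrist')
a,b=ray(c,(214,162),.009),ray(c,(293,162),.009)
d=(b-a)/np.linalg.norm(b-a); n=np.array([d[1],-d[0]]); n*=np.sign(n[0])
print(np.linalg.norm(a-b),'centre',(a+b)/2+.032*n,n)
a,b=ray(c,(188,146),.009),ray(c,(319,146),.009);print(np.linalg.norm(a-b),(a+b)/2)
go(.637,-.1255,.022,1.71)"
```

```text
0.06358456594952062 centre [ 0.63756422 -0.12426369] [0.98993717 0.14150757]
0.10396906391521506 [ 0.59317985 -0.13056761]
pos [ 0.6353 -0.1237  0.1   ] rot [-3.129 -0.006  1.714] F [-0.1  0.5 -0.9] open 48.0 t 28.62
turn [-0.013 -0.006  0.004] shift now [-2.5  2.5 78. ] shift after turn [-2.   1.5 78. ]
```

Agrees with (0.637, -0.125). Descend; floor at TCP z ≈ 0.022.

move_arm(
  increments=[
    [40,-1,1,20,-0.013,-0.006,0],
    [40,0,0,25,0,0,0],
    [40,0,0,10,0,0,0],
    [40,0,0,0,0,0,0],
  ],
)

```text
time: 29.12
tool_pos: [0.6342, -0.1234, 0.0458]
tool_rot: [3.14, 0.001, 1.715]
contact_force: [-0.2, -0.1, 0.4]
opening: 0.0473
```

```bash
python3 -c "
from h import *
go(.637,-.125,.022,1.71)"
```

```text
pos [ 0.6342 -0.1234  0.0458] rot [3.140e+00 1.000e-03 1.715e+00] F [-0.2 -0.1  0.4] open 47.3 t 29.12
turn [0.002 0.001 0.005] shift now [-1.9  2.5 23.8] shift after turn [-1.9  2.5 23.8]
```

move_arm(
  increments=[
    [40,-2,2.5,10,0,0,0],
    [40,0,0,7,0,0,0],
    [40,0,0,4,0,0,0],
    [40,0,0,0,0,0,0],
  ],
)

```text
time: 29.62
tool_pos: [0.6382, -0.1255, 0.0255]
tool_rot: [3.137, 0.002, 1.715]
contact_force: [-0.9, -0.5, -0.5]
opening: 0.0472
```

```bash
python3 -c "
from h import *
go(.637,-.125,.022,1.71)"
```

```text
pos [ 0.6382 -0.1255  0.0255] rot [3.137e+00 2.000e-03 1.715e+00] F [-0.9 -0.5 -0.5] open 47.2 t 29.62
turn [0.004 0.002 0.005] shift now [ 0.7 -1.2  3.5] shift after turn [ 0.6 -1.2  3.5]
```

move_arm(
  increments=[
    [40,0,-1,3,0.004,0,0],
    [40,0,0,0.5,0,0,0],
    [62,0,0,0,0,0,0],
    [62,0,0,0,0,0,0],
    [62,0,0,0,0,0,0],
    [62,0,0,-30,0,0,0],
    [62,0,0,-50,0,0,0],
    [62,0,0,-50,0,0,0],
    [62,0,0,-50,0,0,0],
    [62,0,0,-50,0,0,0],
    [62,0,0,0,0,0,0],
  ],
)

```text
time: 31.0
tool_pos: [0.637, -0.1251, 0.2587]
tool_rot: [-3.141, 0.002, 1.715]
contact_force: [0.6, 0.4, -0.6]
opening: 0.062
```

```bash
python3 -c "
from h import *
import cv2
go(.4,0.1,.25,1.71)
c=robot.read_camera('scene');cv2.imwrite('pics/sc19.png',cv2.resize(c['img'][90:360,90:410,::-1],None,fx=2.2,fy=2.2))
c=robot.read_camera('side');cv2.imwrite('pics/sd19.png',cv2.resize(c['img'][120:340,110:420,::-1],None,fx=2.5,fy=2.5))"
```

```text
pos [ 0.637  -0.1251  0.2587] rot [-3.141e+00  2.000e-03  1.715e+00] F [ 0.6  0.4 -0.6] open 62.0 t 31.0
turn [-0.     0.002  0.005] shift now [ 256.9 -202.2    8.4] shift after turn [ 255.8 -203.5    8.7]
```

View pics/sc19.png

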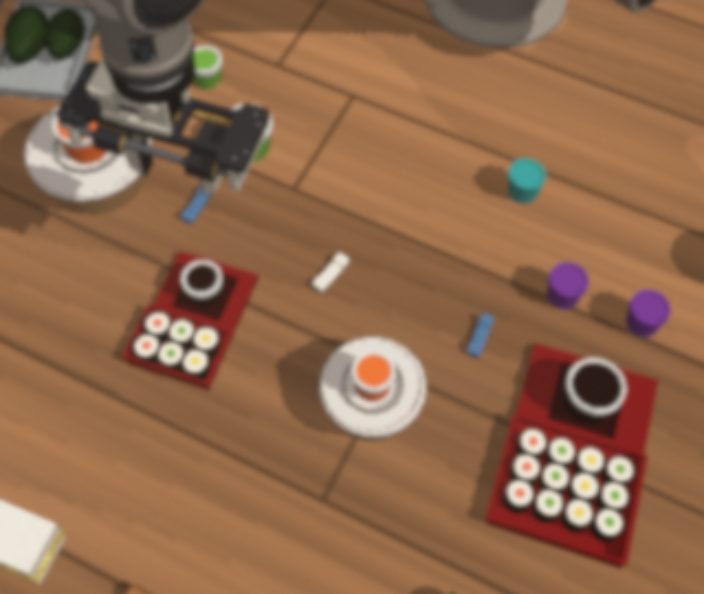

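View pics/sd19.png

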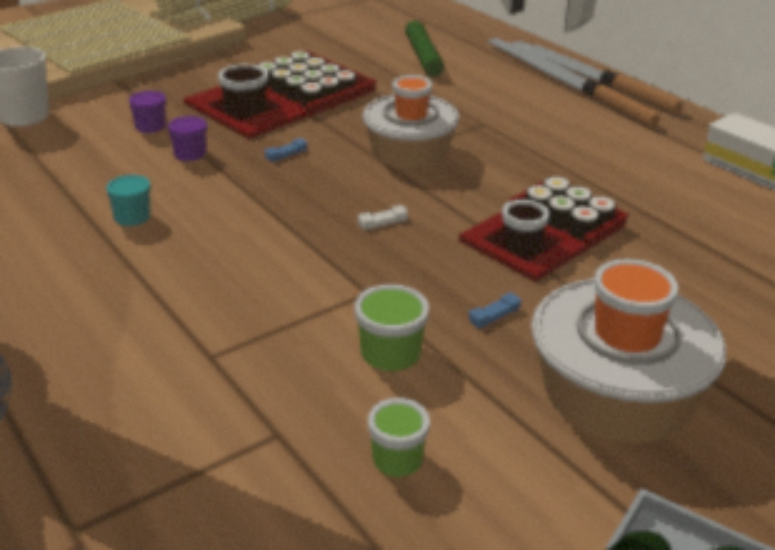

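```bash
python3 -c "
from h import *
S=robot.read_camera('scene');D=robot.read_camera('side')
for n,z,s,d in [('soyS',.044,(202,278),(525,216)),('chiS',.094,(373,371),(412,85)),('soyL',.054,(596,387),(243,77)),('chiL',.116,None,(635,286)),('wasL',.052,None,(391,308)),('wasS',.042,None,(399,423))]:
  print(n,ray(S,o(90,90,2.2,*s),z) if s else '',ray(D,o(110,120,2.5,*d),z))"
```

```text
soyS [ 0.63549841 -0.12566671] [ 0.63126575 -0.13269488]
chiS [0.67227563 0.11981403] [0.67032587 0.1158633 ]
soyL [0.56020392 0.34646997] [0.55464275 0.33664436]
chiL  [ 0.54241138 -0.34905692]
wasL  [ 0.41247318 -0.19100503]
wasS  [ 0.33675582 -0.30429665]
```

```bash
python3 -c "
from cell import robot
print(robot.hand_in())"
```

```text
the job is handed in; nothing more can be done
None
```

All four sauce cups are in their places, and I handed the job in at about 31 s of the 112 s allowed. I picked each cup up by its lid rim. The soy cups went into the tray pockets and the chilli cups into the lid rings, each matched by size.

**Position checks:** In the last pictures all four cups stand upright in their pocket or ring.
- In the scene camera, the small soy, small chilli and large soy cups came out within about 3 mm of centre.
- The large chilli cup was hidden from the scene camera by the arm. The side camera and the wrist picture after release show it standing in its ring, and the side camera puts it about 4 mm off centre.
- The side camera disagreed for the two soy cups, showing them about 10 mm off centre. I put this down to coarse pixel reading at that distance. It is still inside the 16 mm limit.

**Wasabi cups:** Both green cups stand where they were, within about 4 mm by the side camera, which is the size of the reading error. The scene camera could not see them clearly, so this was not cross-checked.

**Forces and gripper:** The force readings stayed below about 2 N in every check. The gripper was open and clear of everything, about 0.26 m up, at hand-in.

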